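# Nudge the mill pallet home over its locating pins

### The arm

A 6-joint arm with a two-finger parallel gripper is mounted at the origin on the work surface. World frame = base frame: x ahead of the robot, y to its left, z up, the work surface at z = 0. Lengths are in m, angles in rad, forces in N, time in s.
With the tool pointing down it reaches from about 0.325 to 0.85 m from the base axis. Payload 15.5 kg.
Tool frame: the origin (TCP) lies at the very end of the fingers, on their centre line; the grasp point (between the pads) lies 19 mm behind it; z points along the fingers, y is the direction in which the jaws open and shut (so a half turn about z gives the same grasp; the last joint's range is limited). The gripper opens to 91 mm and grips with 3 to 60 N. Pads are 32 mm wide; open, the fingers measure 118 mm over their backs; the gripper's body (76 mm by 178 mm) begins 60 mm behind the grasp point.
Start: joints at [-1.383, 0.494, 1.345, -0, 1.302, -0.096], TCP at [0.174, -0.6, 0.214] pointing down, gripper open.
Joint ranges: [-2.91, 2.91], [-0.82, 2.16], [0.22, 2.67], [-1.22, 4.37], [0.12, 2.79], [-3.08, 3.08]. Speed limits (rad/s): [1.89, 1.89, 2.57, 3.01, 3.01, 3.01].

### API

Orientations are given as a unit quaternion [w, x, y, z].
In Python, from plant import robot gives the robot as it stands.
- The arm moves only by the shell command python3 -m jog 'ROWS' [OPENING] [FORCE]. ROWS is JSON, one flat list of numbers, 6 for each row, row after row: the shift along the tool's x, y, z in cm, then the turn, a rotation vector about the tool's x, y, z in degrees. In form: [x, y, z, wx, wy, wz, x, y, z, wx, wy, wz, ...]. A call has 1 to 12 rows; each row shifts and turns the commanded pose from where the row before left it, along the tool's axes as they then stand; what a row does not reach is not made up. A row lasts 1/12 s, in which the tool goes at most 41.7 mm and 7.16 degrees, less where a joint would pass 70% of its speed; a pose out of reach is approached as far as the arm can. A call is refused whole if a number of a shift passes 4.17 or a number of a turn 7.16, either way. A call with a gripper value outside its range is refused whole. OPENING is the opening, from 0 (shut) to 1 (fully open), set as the call begins (- or left out, the last holds). The fingers move at their own pace and stop on an object; FORCE is the grip in N (left out, the last holds). Time passes only in rows, so rows that do not move let the fingers close. It gives the time, the measured TCP pose, the force and the opening at its end, in the units of the state.
- robot.sense(): the state, without advancing time (a new reading comes with each control period).
- robot.capture(name): name is "side" or "top"; returns a dict with "img" (400x640x3 uint8, blue, green, red), "fx", "fy", "cx", "cy" (pixels), "D" ([k1, k2, p1, p2, k3] as OpenCV has them; the pictures are not rectified), "R" (3x3) and "t" (3): a world point X has camera coordinates R X + t. Camera axes: x right, y down, z forward; pixel columns grow to the right and rows downward; lengths in m; the calibration is good to about 2 mm. A picture is of the moment at which its call begins. There is no depth.
- robot.finish_job(): hands the job in, once; it reports no verdict.
The state is a dict: "time_s": time; "joints": joint angles; "qvel": joint speeds; "joint_torque": joint torques, N m; "tool_pos": TCP position; "tool_rot": TCP orientation; "contact_force": force on the tool from outside, world axes, zero at the start; "ft_torque": the same for the moment, N m; "gripper_width": opening from 0.0 (shut) to 1.0 (fully open).
Only numpy, scipy, OpenCV 4.12 (cv2) and the standard library are available. Lean on these libraries where they do the work, as an engineer would, in place of code of your own. Each camera call takes 0.05 s, during which the arm holds its last target. There are 200 camera calls.

### The job

The black pallet with the copper-clad blank has been set down roughly on the milling machine's bed, so that it rides on top of the two locating pins with only its front edge on the bed. With the fingers, nudge it sideways and back towards the gantry until its two holes drop over the pins and it lies flat on the bed. Only push it, gently: do not grip it or its thumb screws, do not lift it, and leave the loose clamp on the bed and the tools on the bench where they are.

Things in the scene. Friction and masses are not known exactly. Their poses are not given: they have to be found in the camera images.
- mill: Desktop milling machine fixed to the bench, 420 mm wide (its x), 400 deep (its y), 280 high. Its open front faces its -y, the gantry stands behind the bed at +y. Origin: on the bench (z = 0) under the centre of the bed. Black gantry side plates at x = +-184 mm, y 90 to 210, up to z = 250 (below z = 80, from y = 30). Low frame bar in front of the bed: y -135 to -115, top at z = 50.
- bed_center (a point): Centre of the top of the bed, an aluminium T-slot plate 300 mm along x by 180 along y by 15 thick, its top 75 mm above the bench, slots along x; it does not move. Axes as mill.
- pin_left (a point): Foot of the left locating pin on the bed's top, at x = -55, y = +45 mm from the bed's centre (hidden under the pallet at the start). Both pins are fixed steel, 8 mm in diameter up to 5 mm above the bed, then tapering to a blunt tip 3 mm across, 11 mm above the bed. Axes as mill.
- pin_right (a point): Foot of the right locating pin, at x = +55, y = +45 mm from the bed's centre; otherwise as pin_left.
- spindle (a point): Tip of the cutter in the spindle, parked behind the bed's left rear corner at x = -100, y = +105 mm from the bed's centre, 127 mm above the bench. The spindle motor above it (from z = 175 mm up) is 51 mm across. Keep clear of it.
- pallet: Loose black metal plate, 160 mm (its x) by 120 (its y) by 8 thick, 0.3 to 0.57 kg; it slides on the bed with friction about 0.3. Origin: centre of its underside, z up. The rear edge (+y), near the holes, faces the gantry. At the start it rides on the pin tips, tilted 0.1 rad, rear edge 12 mm up, 10 to 22 mm too far to the front, up to 20 mm off left or right, up to 0.1 rad askew. Home: flat, axes parallel to the mill's.
- front_edge (a point): Middle of the lower edge of the pallet's front side, 60 mm in front of the pallet's origin; it rests on the bed. The front and end sides are plain, 8 mm high, and free to push on.
- round_hole (a point): Centre, at the underside, of the round through hole (10 mm), at x = -55, y = +32 mm of the pallet, 28 mm from its rear edge; belongs over pin_left. When home the pin shows 3 mm above the plate.
- slot_hole (a point): Centre, at the underside, of the slot (16 mm along x by 10 mm along y), at x = +55, y = +32 mm of the pallet; belongs over pin_right.
- blank (a point): Centre of the top of the copper-clad blank, 110 x 70 x 1.6 mm, fastened on the pallet with its centre at the pallet's y = -18 mm. At both ends (x = +-58 mm) an aluminium clamp bar with a black 18 mm thumb screw in its middle holds it; they reach 35 mm above the pallet's underside.
- spare_clamp: Bystander: a loose aluminium clamp bar 18 x 45 x 6 mm with a black thumb nut (18 mm across, about 28 mm high in all), lying on the bed near its right rear corner. Origin: centre of its underside.
- collet_spanner: Bystander: steel open-ended spanner, 110 mm long, on the bench in front of the mill.
- bit_box: Bystander: small grey box of cutters with a clear lid, 70 x 45 x 29 mm, on the bench in front of the mill.
- chip_brush: Bystander: small brush, 150 mm long, on the bench in front of the mill.
There are look-alikes about, which are no part of the job. There is more than one size of the pallet; the job needs the largest.

How it is judged:
By the outcome, as a careful person would: the job done as asked, in the order asked, and still so for the second after the job is handed in, with the robot touching nothing.
It also fails if it takes over 61 s, if anything falls off the work surface, if the arm or the gripper's body presses on something with over 40 N, if the wrist force passes 120 N, or if a joint passes its speed limit or range.

## Working session

There is one attempt and no reset: what is moved stays moved. The work goes in short steps, Python scripts to look and compute and a shell command to move; the robot and the scene stay as the last step left them, time stands still between calls to the robot, and variables do not carry over. Pictures are saved under pics/ and viewed, about 8 in all and at most 12, crops included, and the job is handed in when it is done.

```bash
ls; mkdir -p pics; python3 - <<'E'
from plant import robot
import cv2
s=robot.sense();print(s['time_s'],s['tool_pos'],s['tool_rot'],s['contact_force'])
for n in('side','top'):
    c=robot.capture(n);cv2.imwrite(f'pics/{n}0.png',c['img']);print(n,c['fx'],c['cx'],c['cy'],c['D'],c['R'],c['t'])
E
```

```text
pics
0.0 [ 0.17433177 -0.59978087  0.2133193 ] [-6.29515898e-04  9.90018494e-01  1.40936100e-01 -4.05892557e-05] [ 0.27584684  0.46387935 -0.48756679]
side 494.4272207647704 325.35730418165895 200.73065165457024 [-0.04285672  0.          0.          0.          0.        ] [[-0.7345943  -0.67825962  0.01830589]
 [-0.52382394  0.5497705  -0.65066188]
 [ 0.43125364 -0.48756157 -0.7591469 ]] [0.3551043  0.45018933 0.69085355]
top 466.49335701425315 316.27966353348353 198.02377960212831 [-0.07288194  0.          0.          0.          0.        ] [[ 0.01486974 -0.99962141  0.02315001]
 [-0.98136454 -0.01902637 -0.19121095]
 [ 0.19157902 -0.01987535 -0.98127593]] [-0.14474426  0.61432721  0.98691336]
```

View pics/top0.png

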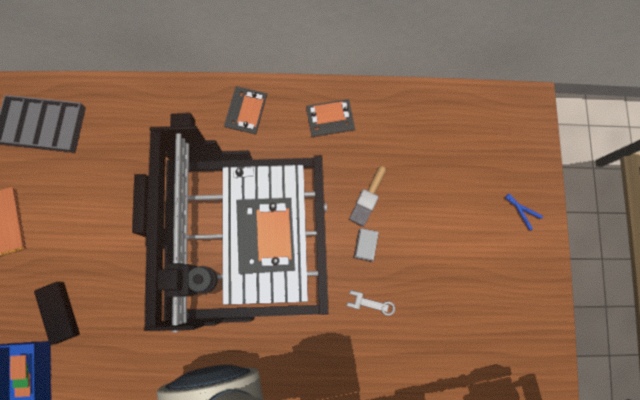

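View pics/side0.png

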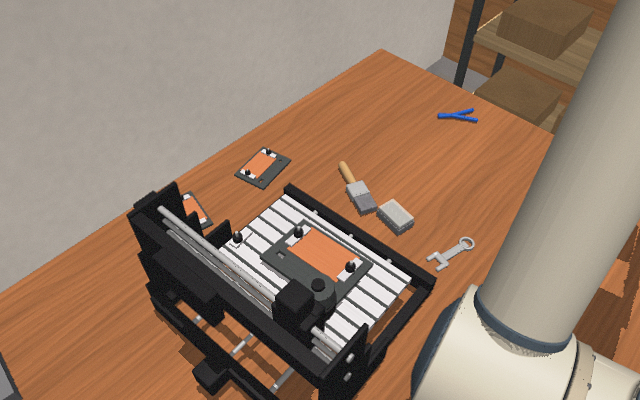

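The top view shows the mill with its front to the right (world -y). The pallet is at about (267,235), the spare clamp at (243,173) and the spindle at (200,280). Next I'll take enlarged crops with masks for measuring.

```bash
cat > h.py <<'E'
import numpy as np, cv2
from plant import robot
def ray(c,p):
    K=np.array([[c['fx'],0,c['cx']],[0,c['fy'],c['cy']],[0,0,1]])
    u=cv2.undistortPoints(np.array(p,float).reshape(-1,1,2),K,np.array(c['D'])).reshape(-1,2)
    R=np.array(c['R']);t=np.array(c['t'])
    return -R.T@t,(np.c_[u,np.ones(len(u))])@R
def plane(c,p,z):
    o,d=ray(c,p);z=np.broadcast_to(z,len(d));return o+d*((z-o[2])/d[:,2])[:,None]
def proj(c,X):
    K=np.array([[c['fx'],0,c['cx']],[0,c['fy'],c['cy']],[0,0,1]])
    return cv2.projectPoints(np.array(X,float).reshape(-1,1,3),cv2.Rodrigues(np.array(c['R']))[0],np.array(c['t']),K,np.array(c['D']))[0].reshape(-1,2)
def two(c1,p1,c2,p2):
    o1,d1=ray(c1,p1);o2,d2=ray(c2,p2);out=[]
    for a,b in zip(d1,d2):
        s=np.linalg.lstsq(np.c_[a,-b],o2-o1,rcond=None)[0]
        P,Q=o1+a*s[0],o2+b*s[1];out.append(np.r_[(P+Q)/2,np.linalg.norm(P-Q)])
    return np.array(out)
E
python3 - <<'E'
import cv2
a=cv2.imread('pics/top0.png')[150:320,210:335];a=cv2.resize(a,None,fx=3.5,fy=3.5,interpolation=cv2.INTER_CUBIC)
b=cv2.imread('pics/side0.png')[180:340,220:440];b=cv2.resize(b,None,fx=3.5,fy=3.5,interpolation=cv2.INTER_CUBIC)
cv2.imwrite('pics/t1.png',a);cv2.imwrite('pics/s1.png',b)
E
```

```text
(no output)
```

View pics/t1.png

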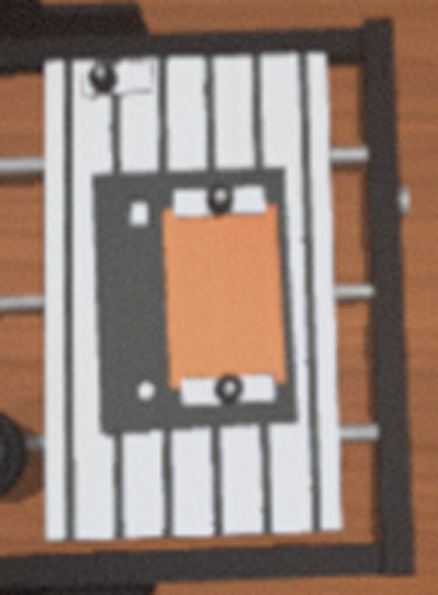

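View pics/s1.png

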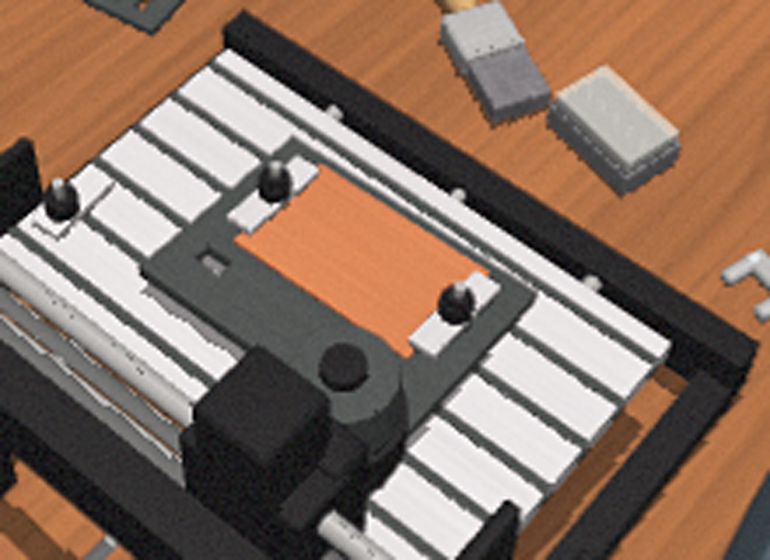

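```bash
cat > meas.py <<'E'
from h import *
import sys
def bedframe(c):
    g=c['img'].min(2).astype(int); m=(g>165).astype(np.uint8); m[:, :215]=0;m[:,312:]=0;m[:158]=0;m[312:]=0
    m=cv2.morphologyEx(m,cv2.MORPH_OPEN,np.ones((3,3)))
    hull=cv2.convexHull(cv2.findNonZero(m)).reshape(-1,2).astype(float)
    P=plane(c,hull,.075)[:,:2]*1000
    (ct,sz,an)=cv2.minAreaRect(P.astype(np.float32)); return ct,sz,an
def pallet(c):
    im=c['img'].astype(int);m=((im[...,2]-im[...,0]>60)).astype(np.uint8);m[:,:250]=0;m[:,298]=0;m[:,298:]=0;m[:195]=0;m[275:]=0
    n,l,s,q=cv2.connectedComponentsWithStats(m);i=1+np.argmax(s[1:,4]);mm=(l==i)
    pts=cv2.convexHull(np.argwhere(mm)[:,::-1].astype(np.int32)).reshape(-1,2).astype(float)
    return pts,q[i]
if __name__=='__main__':
    c=robot.capture('top');print('bed',bedframe(c))
    pts,q=pallet(c);P=plane(c,pts,.0888)[:,:2]*1000
    print('blank',cv2.minAreaRect(P.astype(np.float32)),q)
    g=c['img'].min(2).astype(int)
    sub=g[195:285,238:262]; 
    n,l,s,qq=cv2.connectedComponentsWithStats((sub>120).astype(np.uint8))
    print([(k[0]+238,k[1]+195,ss[4]) for k,ss in zip(qq[1:],s[1:])])
    z3=lambda a:np.array(a)/3.5+[210,150]
    cor=z3([(94,175),(284,169),(296,424),(103,433)])-.36;print('pallet corners',plane(c,cor,[.095,.083,.083,.095])*1000)
    bc=z3([(44,60),(326,54),(340,528),(46,538)])-.36;print('bed corners',plane(c,bc,.075)*1000)
    print('holes',plane(c,z3([(139,212),(146,390)])-.36,[.092,.092])*1000)
    d=robot.capture('side');y3=lambda a:np.array(a)/3.5+[220,180]-.36
    # slot, 2 thumb screw tops, spare clamp top
    print('two',two(c,z3([(139,212),(219,194),(227,384),(285,169),(296,424),(44,60)])-.36,d,y3([(212,262),(275,167),(457,288),(297,137),(535,295),(-6,236)]))*1000)
E
python3 meas.py
```

```text
bed ((535.1434936523438, -20.865692138671875), (299.4453125, 179.14187622070312), 2.9076874256134033)
blank ((531.2061157226562, -42.68851852416992), (108.43383026123047, 71.24523162841797), 4.836073398590088) [273.3882048  234.09397278]
[(np.float64(239.82608695652175), np.float64(196.8695652173913), np.int32(23)), (np.float64(249.32142857142858), np.float64(196.875), np.int32(56)), (np.float64(259.10526315789474), np.float64(196.42105263157896), np.int32(19)), (np.float64(260.0), np.float64(207.5), np.int32(24)), (np.float64(249.375), np.float64(210.675), np.int32(40)), (np.float64(238.0), np.float64(247.0), np.int32(1)), (np.float64(239.35443037974684), np.float64(273.6708860759494), np.int32(79)), (np.float64(261.0), np.float64(261.0), np.int32(7)), (np.float64(251.16666666666666), np.float64(261.125), np.int32(24)), (np.float64(250.57931034482758), np.float64(278.44827586206895), np.int32(145)), (np.float64(259.8780487804878), np.float64(278.1463414634146), np.int32(41))]
pallet corners [[603.15337014  39.2822368   95.        ]
 [611.54818551 -77.76898106  83.        ]
 [453.24936082 -88.99913903  83.        ]
 [445.32349735  26.67695376  95.        ]]
bed corners [[ 681.22979892   78.02438969   75.        ]
 [ 688.7907139  -102.49044775   75.        ]
 [ 391.12423182 -116.99811733   75.        ]
 [ 381.9596397    61.50626496   75.        ]]
holes [[580.9878386   10.82707813  92.        ]
 [471.7321778    2.14443936  92.        ]]
two [[ 5.82243576e+02  1.17236439e+01  8.73096422e+01  1.12095508e+00]
 [ 5.89459605e+02 -3.99168307e+01  1.10941245e+02  9.55163121e-01]
 [ 4.74538043e+02 -4.83795260e+01  1.10231969e+02  1.41117812e+00]
 [ 6.11724902e+02 -7.84661412e+01  8.09528759e+01  5.36747166e-01]
 [ 4.53785522e+02 -8.87067821e+01  8.06058531e+01  1.00919615e+00]
 [ 6.78454811e+02  7.60123711e+01  8.27203574e+01  1.78485056e+00]]
```

Two-view heights agree with the text: screw tops come out at 110 mm, and the front top edge at 81 mm against about 83. The bed measures 299×179 mm, centred at (535.1, -20.9) mm with a yaw of 2.9°. The pallet needs about +7.3 mm in mill x, +17 mm in mill y and -1.6° of yaw. I'll turn the tool so its y axis lies along mill x and shut the fingers.

```bash
cat > st.py <<'E'
from h import *
from scipy.spatial.transform import Rotation as Ro
s=robot.sense();p=np.array(s['tool_pos'])*1000-[535.1,-20.9,75]
a=np.radians(2.91);q=s['tool_rot'];M=Ro.from_quat([q[1],q[2],q[3],q[0]]).as_matrix()
print('t',s['time_s'],'mill xyz',(p@Ro.from_rotvec([0,0,a]).as_matrix()).round(1),'yaw tool y - mill',np.degrees(np.arctan2(M[1,1],M[0,1])-a).round(2),'tilt',M[2].round(3),'F',np.round(s['contact_force'],1),'w',s['gripper_width'])
E
python3 -m jog '[0,0,0,0,0,-7,0,0,0,0,0,-7,0,0,0,0,0,-7,0,0,0,0,0,-7,0,0,0,0,0,-7,0,0,0,0,0,-7,0,0,0,0,0,-7,0,0,0,0,0,-7,0,0,0,0,0,-7,0,0,0,0,0,-7,0,0,0,0,0,-6.7,0,0,0,0,0,0]' 0; python3 st.py
```

```text
time_s: 1.2
tool_pos: [0.1744, -0.6001, 0.2137]
tool_rot: [-0.0, 0.687, 0.727, 0.0]
contact_force: [-1.2, 0.3, -0.1]
gripper_width: 0.156
t 1.2 mill xyz [-389.7 -560.1  138.7] yaw tool y - mill 0.36 tilt [ 0. -0. -1.] F [-1.2  0.3 -0.1] w 0.1556792490390206
```

```bash
python3 -m jog '[2.5,1.2,0,0,0,0.3,2.5,1.2,0,0,0,0,2.5,1.2,0,0,0,0,2.5,1.2,0,0,0,0,2.5,1.2,0,0,0,0,2.5,1.2,0,0,0,0,2.5,1.2,0,0,0,0,2.5,1.2,0,0,0,0,2.5,1.2,0,0,0,0,2.5,1.2,0,0,0,0,2.5,1.2,0,0,0,0,0,0,0,0,0,0]'; python3 -m jog '[2.5,1.2,0,0,0,0,2.5,1.2,0,0,0,0,2.5,1.2,0,0,0,0,2.5,1.2,0,0,0,0,2.5,1.2,0,0,0,0,2.5,1.2,0,0,0,0,2.5,1.2,0,0,0,0,2.5,1.2,0,0,0,0,2.5,1.2,0,0,0,0,2.5,1.2,0,0,0,0,2.5,1.2,0,0,0,0,0,0,0,0,0,0]'; python3 st.py
```

```text
time_s: 2.2
tool_pos: [0.2943, -0.3154, 0.2138]
tool_rot: [-0.001, 0.692, 0.722, 0.001]
contact_force: [0.9, -0.5, 0.7]
gripper_width: 0.002
time_s: 3.2
tool_pos: [0.4145, -0.0357, 0.214]
tool_rot: [0.0, 0.692, 0.722, 0.001]
contact_force: [0.1, 0.1, 0.2]
gripper_width: 0.001
t 3.2 mill xyz [-121.2   -8.7  139. ] yaw tool y - mill -0.41 tilt [ 0.001  0.001 -1.   ] F [0.1 0.1 0.2] w 0.0011579045072110888
```

```bash
python3 -m jog '[0.2,0,2.5,0,0,-0.4,0.2,0,2.5,0,0,0,0,0,2.5,0,0,0,0,0,2.5,0,0,0,0,0,2,0,0,0,0,0,1,0,0,0,0,0,0.4,0,0,0,0,0,0,0,0,0,0,0,0,0,0,0]' ; python3 st.py; python3 - <<'E'
from h import *
c=robot.capture('top');d=robot.capture('side')
a=cv2.resize(c['img'][150:320,210:335],None,fx=3.2,fy=3.2,interpolation=2);b=cv2.resize(d['img'][180:340,240:430],None,fx=2.1,fy=3.4*2.1/3.4,interpolation=2)
o=np.zeros((a.shape[0],a.shape[1]+b.shape[1],3),np.uint8);o[:,:a.shape[1]]=a;o[:b.shape[0],a.shape[1]:]=b
cv2.imwrite('pics/d2.png',o)
E
```

```text
time_s: 3.95
tool_pos: [0.4131, -0.035, 0.0803]
tool_rot: [0.0, 0.689, 0.725, 0.0]
contact_force: [-0.0, -0.3, 0.3]
gripper_width: 0.01
t 3.95 mill xyz [-122.5   -7.9    5.3] yaw tool y - mill -0.0 tilt [-0.  0. -1.] F [-0.  -0.3  0.3] w 0.010381202700522108
```

View pics/d2.png

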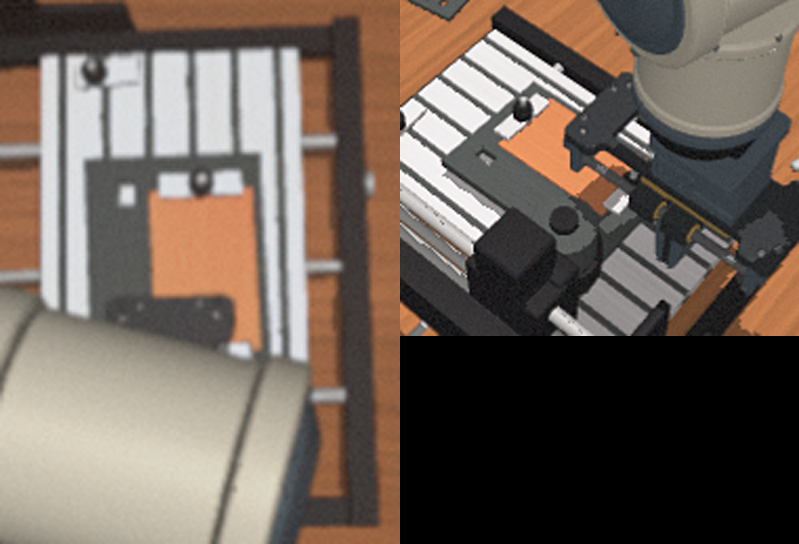

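The fingers are down just left of the pallet, at about (668,245) in the combined picture, with nothing touched. Next I'll creep in until contact.

```bash
python3 -m jog '[0,0.6,0,0,0,0,0,0.6,0,0,0,0,0,0.5,0,0,0,0,0,0,0,0,0,0]' ; python3 -m jog '[0,0.1,0,0,0,0,0,0.1,0,0,0,0,0,0.1,0,0,0,0,0,0,0,0,0,0]'; python3 -m jog '[0,0.1,0,0,0,0,0,0.1,0,0,0,0,0,0.1,0,0,0,0,0,0,0,0,0,0]'; python3 st.py; python3 -m jog '[0,0.1,0,0,0,0,0,0.1,0,0,0,0,0,0,0,0,0,0]'; python3 st.py
```

```text
time_s: 4.38
tool_pos: [0.4316, -0.034, 0.0802]
tool_rot: [0.001, 0.688, 0.725, 0.001]
contact_force: [0.6, 0.2, 0.3]
gripper_width: 0.001
time_s: 4.72
tool_pos: [0.4328, -0.0336, 0.0799]
tool_rot: [-0.0, 0.688, 0.725, -0.0]
contact_force: [-0.5, 0.9, 1.0]
gripper_width: 0.007
time_s: 5.05
tool_pos: [0.436, -0.0335, 0.0799]
tool_rot: [0.0, 0.688, 0.725, 0.0]
contact_force: [0.6, -0.4, -0.2]
gripper_width: 0.009
t 5.05 mill xyz [-99.6  -7.6   4.9] yaw tool y - mill 0.09 tilt [-0.  0. -1.] F [ 0.6 -0.4 -0.2] w 0.008834591333382203
time_s: 5.3
tool_pos: [0.438, -0.0334, 0.0799]
tool_rot: [0.0, 0.688, 0.725, 0.0]
contact_force: [-0.9, 0.0, 0.4]
gripper_width: 0.004
t 5.3 mill xyz [-97.6  -7.6   4.9] yaw tool y - mill 0.09 tilt [-0.  0. -1.] F [-0.9  0.   0.4] w 0.004067538174823593
```

```bash
cat > tr.py <<'E'
from h import *
def feat(c):
    im=c['img'].astype(float);g=im.min(2);out=[]
    w=np.clip(g[203:219,243:257]-90,0,None);yy,xx=np.mgrid[203:219,243:257];out.append([(w*xx).sum()/w.sum(),(w*yy).sum()/w.sum()])
    return np.array(out),w.sum()
if __name__=='__main__':
    a={}
    c=robot.capture('top');p,s=feat(c);P=plane(c,p,.092)[0]*1000-[535.1,-20.9,0]
    r=np.radians(2.91);print('slot px',p.round(2),'sum',s.round(),'mill xy',(P[0]*np.cos(r)+P[1]*np.sin(r)).round(1),(-P[0]*np.sin(r)+P[1]*np.cos(r)).round(1))
    c['img']=cv2.imread('pics/top0.png');print('at start',feat(c)[0].round(2))
E
python3 tr.py; python3 -m jog '[0,0.1,0,0,0,0,0,0.1,0,0,0,0,0,0.1,0,0,0,0,0,0,0,0,0,0]'; python3 st.py; python3 tr.py
```

```text
slot px [[249.28 210.68]] sum 3616.0 mill xy 46.4 29.5
at start [[249.3  210.71]]
time_s: 5.68
tool_pos: [0.4409, -0.0332, 0.0799]
tool_rot: [-0.0, 0.688, 0.725, -0.0]
contact_force: [0.7, -0.3, 0.1]
gripper_width: 0.003
t 5.6833 mill xyz [-94.7  -7.5   4.9] yaw tool y - mill 0.1 tilt [ 0. -0. -1.] F [ 0.7 -0.3  0.1] w 0.002716527333160147
slot px [[249.49 210.04]] sum 3905.0 mill xy 47.8 29.1
at start [[249.3  210.71]]
```

```bash
python3 -m jog '[0,0.1,0,0,0,0,0,0.1,0,0,0,0,0,0.1,0,0,0,0,0,0.1,0,0,0,0,0,0.1,0,0,0,0,0,0,0,0,0,0]'; python3 st.py; python3 tr.py
```

```text
time_s: 6.23
tool_pos: [0.446, -0.033, 0.0799]
tool_rot: [0.0, 0.688, 0.725, 0.0]
contact_force: [-0.1, 1.1, 0.2]
gripper_width: 0.005
t 6.2333 mill xyz [-89.6  -7.6   4.9] yaw tool y - mill 0.09 tilt [-0.  0. -1.] F [-0.1  1.1  0.2] w 0.005341085707272967
slot px [[250.58 207.62]] sum 3630.0 mill xy 53.1 26.6
at start [[249.3  210.71]]
```

```bash
python3 -m jog '[0,0.07,0,0,0,0,0,0,0,0,0,0,0,-1,0,0,0,0,0,-1,0,0,0,0,0,0,-2,0,0,0,0,0,-2,0,0,0,0,-2,-2,0,0,0,0,-4,0,0,0,0,0,-4,0,0,0,0,-2,-3,0,0,0,0,-4,0,0,0,0,0,0,0,0,0,0,0]'; python3 -m jog '[-4,0,0,0,0,0,-4,0,0,0,0,0,-4,0,0,0,0,0,-3,0,0,0,0,0,-3,0,0,0,0,0,-3,0,0,0,0,0,0,0,0,0,0,0]' 1; python3 st.py;  python3 - <<'E'
from h import *
c=robot.capture('top');d=robot.capture('side')
cv2.imwrite('pics/top3.png',c['img'])
a=cv2.resize(c['img'][155:315,210:330],None,fx=3.5,fy=3.5,interpolation=2)
cv2.imwrite('pics/d3.png',a)
E
```

```text
time_s: 7.28
tool_pos: [0.2985, -0.1034, 0.1403]
tool_rot: [0.001, 0.69, 0.724, -0.0]
contact_force: [2.3, -1.7, 0.1]
gripper_width: 0.004
time_s: 7.87
tool_pos: [0.3109, -0.3135, 0.1401]
tool_rot: [0.002, 0.689, 0.725, -0.001]
contact_force: [-0.1, 0.6, 0.3]
gripper_width: 0.483
t 7.8667 mill xyz [-238.7 -280.8   65.1] yaw tool y - mill -0.04 tilt [-0.003  0.001 -1.   ] F [-0.1  0.6  0.3] w 0.4829866130945256
```

View pics/d3.png

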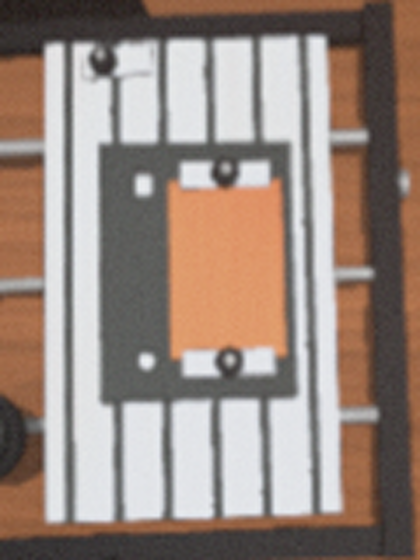

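The pallet is now nearly square to the bed, with the slot at (144,184) and the round hole at (147,361) in the crop. The next numbers compare the holes with the pins.

```bash
cat > ho.py <<'E'
from h import *
import sys
r=np.radians(2.91);T=lambda P:np.c_[(P[:,0]-535.1)*np.cos(r)+(P[:,1]+20.9)*np.sin(r),-(P[:,0]-535.1)*np.sin(r)+(P[:,1]+20.9)*np.cos(r)]
def cen(g,x,y,h=5):
    x=int(round(x));y=int(round(y));yy,xx=np.mgrid[y-h:y+h+1,x-h:x+h+1];w=np.clip(g[y-h:y+h+1,x-h:x+h+1]-95,0,None);return (w*xx).sum()/w.sum(),(w*yy).sum()/w.sum()
def run(img,c,pts,z=.092):
    g=img.min(2).astype(float);p=[cen(g,*q) for q in pts];print(np.round(p,2).tolist(),'mill',T(plane(c,p,z)*1000).round(1).tolist())
if __name__=='__main__':
    c=robot.capture('top')
    run(cv2.imread('pics/top0.png'),c,[(249.4,210.7),(251.2,261.1)])
    run(c['img'],c,[(250.8,207.2),(251.7,257.8)])
    pr=T(plane(c,np.array([(100,146),(290,143),(296,396),(103,404)])/3.5+[210-.36,155-.36],[.095,.083,.083,.095])*1000);print('corners',pr.round(1).tolist())
E
python3 ho.py
```

```text
[[249.27, 210.66], [251.26, 261.17]] mill [[46.5, 29.5], [-62.3, 26.4]]
[[250.57, 207.47], [251.42, 257.77]] mill [[53.4, 26.7], [-55.1, 26.0]]
corners [[78.2, 52.9], [78.8, -64.6], [-78.8, -64.0], [-80.4, 52.0]]
```

The holes are at x = -55.1 and 53.4 mm, so sideways is right, and the yaw is within about 0.4°. About 18 mm remains to push back. I'll go to the front with the fingers open.

```bash
python3 -m jog '[1.7,2.4,0,0,0,0,1.7,2.4,0,0,0,0,1.7,2.4,0,0,0,0,1.7,2.4,0,0,0,0,1.7,2.4,0,0,0,0,1.7,2.4,0,0,0,0,1.7,2.4,0,0,0,0,1.7,2.4,0,0,0,0,1.7,2.4,0,0,0,0,1.7,2.4,0,0,0,0,0,0,0,0,0,0]' 1; python3 st.py
```

```text
time_s: 8.93
tool_pos: [0.544, -0.1225, 0.14]
tool_rot: [0.0, 0.687, 0.727, 0.001]
contact_force: [-0.2, -0.3, -0.1]
gripper_width: 0.999
t 8.9333 mill xyz [   3.7 -102.    65. ] yaw tool y - mill 0.29 tilt [ 0.     0.001 -1.   ] F [-0.2 -0.3 -0.1] w 0.999224639647982
```

```bash
python3 -m jog '[0,-0.2,2,0,0,0.3,0,-0.2,2,0,0,0,0,0,1.5,0,0,0,0,0,0.6,0,0,0,0,0,0,0,0,0]'; python3 st.py; python3 -m jog '[0.5,0,0,0,0,0,0.5,0,0,0,0,0,0.5,0,0,0,0,0,0.2,0,0,0,0,0,0,0,0,0,0,0]'; python3 st.py;  python3 - <<'E'
from h import *
c=robot.capture('top');d=robot.capture('side')
cv2.imwrite('pics/top4.png',c['img'])
a=cv2.resize(c['img'][155:315,210:330],None,fx=3.3,fy=3.3,interpolation=2);b=cv2.resize(d['img'][180:340,240:430],None,fx=2.1,fy=2.1,interpolation=2)
o=np.zeros((a.shape[0],a.shape[1]+b.shape[1],3),np.uint8);o[:,:a.shape[1]]=a;o[:b.shape[0],a.shape[1]:]=b
cv2.imwrite('pics/d4.png',o)
E
```

```text
time_s: 9.35
tool_pos: [0.536, -0.1257, 0.0779]
tool_rot: [-0.001, 0.69, 0.724, -0.001]
contact_force: [-0.3, 0.7, 0.7]
gripper_width: 1.0
t 9.35 mill xyz [  -4.4 -104.7    2.9] yaw tool y - mill -0.16 tilt [ 0.001 -0.003 -1.   ] F [-0.3  0.7  0.7] w 1.0002907747520848
time_s: 9.77
tool_pos: [0.537, -0.109, 0.0795]
tool_rot: [0.0, 0.69, 0.724, 0.0]
contact_force: [-0.5, 0.5, 0.0]
gripper_width: 0.997
t 9.7667 mill xyz [ -2.6 -88.1   4.5] yaw tool y - mill -0.17 tilt [-0.     0.001 -1.   ] F [-0.5  0.5  0. ] w 0.9974540538866014
```

View pics/d4.png

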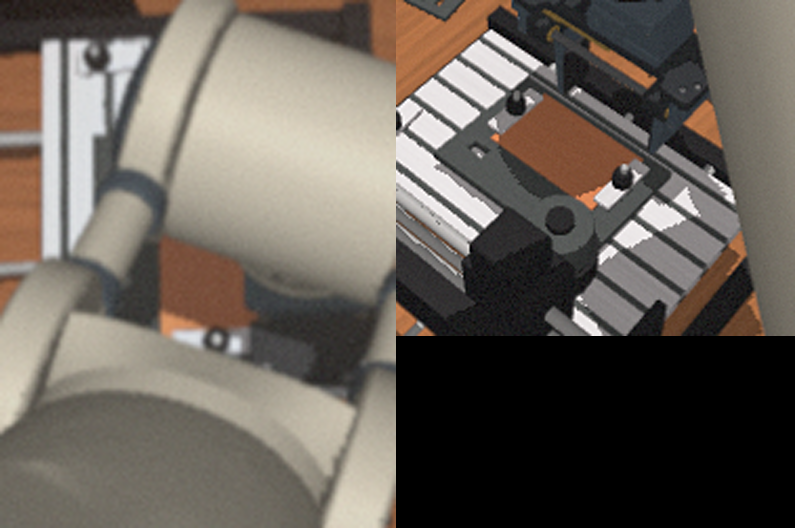

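Both fingers stand just in front of the pallet's front edge, and the slot at (480,150) stays visible in the side view. Pushing back slowly now.

```bash
python3 -m jog '[0.15,0,0,0,0,0,0.15,0,0,0,0,0,0.15,0,0,0,0,0,0.15,0,0,0,0,0,0.15,0,0,0,0,0,0.15,0,0,0,0,0,0.1,0,0,0,0,0,0.1,0,0,0,0,0,0.1,0,0,0,0,0,0.1,0,0,0,0,0,0,0,0,0,0,0]'; cat > v.py <<'E'
from h import *
import sys
d=robot.capture('side');cv2.imwrite(f'pics/side_{sys.argv[1]}.png',d['img'])
# front-right screw+slot track: slot bright patch and orange blob
im=d['img'].astype(int)[200:300,270:390];o=((im[...,2]>1.6*im[...,0])&(im[...,2]>60)).astype(np.uint8)
n,l,s,q=cv2.connectedComponentsWithStats(o)
k=(d['img'][225:250,272:300].min(2)<45);
t=d['img'][218:262,280:312].min(2)
print('orange',[(np.round(q[i]+[270,200],1).tolist(),int(s[i,4])) for i in range(1,n) if s[i,4]>100])
ys,xs=np.where(t<40);print('screw dark',xs.mean()+280,ys.mean()+218,ys.min()+218,len(xs))
E
python3 st.py; python3 v.py a;python3 -m jog '[0.1,0,0,0,0,0,0.1,0,0,0,0,0,0.1,0,0,0,0,0,0.1,0,0,0,0,0,0,0,0,0,0,0]';python3 st.py; python3 v.py b
```

```text
time_s: 10.78
tool_pos: [0.5362, -0.0965, 0.0789]
tool_rot: [-0.0, 0.69, 0.724, 0.0]
contact_force: [-0.5, 0.1, -0.4]
gripper_width: 1.002
t 10.7833 mill xyz [ -2.8 -75.5   3.9] yaw tool y - mill -0.2 tilt [ 0. -0. -1.] F [-0.5  0.1 -0.4] w 1.0019920145282795
orange [([341.5, 213.4], 196), ([317.3, 252.5], 1711), ([384.5, 237.9], 139)]
screw dark 294.0163934426229 232.0327868852459 223 61
time_s: 11.25
tool_pos: [0.536, -0.0925, 0.0789]
tool_rot: [-0.0, 0.69, 0.724, 0.0]
contact_force: [-0.7, -1.1, 0.7]
gripper_width: 1.002
t 11.25 mill xyz [ -2.7 -71.5   3.9] yaw tool y - mill -0.2 tilt [ 0. -0. -1.] F [-0.7 -1.1  0.7] w 1.0020020749811036
orange [([339.2, 213.2], 126), ([315.7, 253.5], 1688), ([384.3, 238.3], 130)]
screw dark 292.33846153846156 233.04615384615386 221 65
```

```bash
python3 -m jog '[0.1,0,0,0,0,0,0.1,0,0,0,0,0,0.1,0,0,0,0,0,0.1,0,0,0,0,0,0,0,0,0,0,0]';python3 st.py; python3 v.py c; python3 -m jog '[0.1,0,0,0,0,0,0.1,0,0,0,0,0,0,0,0,0,0,0]';python3 st.py; python3 v.py d; python3 -m jog '[0.1,0,0,0,0,0,0.1,0,0,0,0,0,0,0,0,0,0,0]';python3 st.py; python3 v.py e
```

```text
time_s: 11.72
tool_pos: [0.5358, -0.0884, 0.0789]
tool_rot: [-0.0, 0.69, 0.724, 0.0]
contact_force: [-0.6, -0.7, -1.1]
gripper_width: 0.999
t 11.7167 mill xyz [ -2.8 -67.5   3.9] yaw tool y - mill -0.2 tilt [ 0. -0. -1.] F [-0.6 -0.7 -1.1] w 0.9987139965260478
orange [([312.8, 256.7], 1701), ([383.7, 238.4], 113)]
screw dark 289.23333333333335 238.46666666666667 231 60
time_s: 12.02
tool_pos: [0.5357, -0.0865, 0.0789]
tool_rot: [-0.0, 0.69, 0.724, -0.0]
contact_force: [0.2, 0.7, 0.1]
gripper_width: 0.997
t 12.0167 mill xyz [ -2.8 -65.5   3.9] yaw tool y - mill -0.2 tilt [ 0. -0. -1.] F [0.2 0.7 0.1] w 0.9968755777111591
orange [([312.7, 256.8], 1700), ([383.5, 238.6], 103)]
screw dark 289.57377049180326 238.54098360655738 231 61
time_s: 12.32
tool_pos: [0.5356, -0.0846, 0.0789]
tool_rot: [-0.0, 0.69, 0.724, -0.0]
contact_force: [-0.2, -0.4, 0.4]
gripper_width: 1.002
t 12.3167 mill xyz [ -2.7 -63.6   3.9] yaw tool y - mill -0.2 tilt [ 0. -0. -1.] F [-0.2 -0.4  0.4] w 1.00220820622158
orange [([312.6, 256.8], 1696)]
screw dark 293.47945205479454 235.94520547945206 218 73
```

The pallet dropped between b and c: the blank jumped about 3 px down and then stopped following the tool. I'll back off and check.

```bash
python3 -m jog '[-1,0,0,0,0,0,-2,0,0,0,0,0,-1,0,-2,0,0,0,0,0,-3,0,0,0,-2,0,-3,0,0,0,-4,0,0,0,0,0,-4,0,0,0,0,0,-3,-3,0,0,0,0,-3,-3,0,0,0,0,-3,-3,0,0,0,0,-2,-2,0,0,0,0,0,0,0,0,0,0]'; python3 st.py;  python3 - <<'E'
from h import *
import ho
c=robot.capture('top');d=robot.capture('side')
cv2.imwrite('pics/top5.png',c['img'])
a=cv2.resize(c['img'][165:315,210:330],None,fx=3.3,fy=3.3,interpolation=2);b=cv2.resize(d['img'][200:310,250:370],None,fx=3.3,fy=3.3,interpolation=2)
o=np.zeros((a.shape[0],a.shape[1]+b.shape[1],3),np.uint8);o[:,:a.shape[1]]=a;o[:b.shape[0],a.shape[1]:]=b
cv2.imwrite('pics/d5.png',o)
E
```

```text
time_s: 13.37
tool_pos: [0.4356, -0.3421, 0.159]
tool_rot: [0.0, 0.692, 0.722, -0.001]
contact_force: [-0.6, -0.8, 0.3]
gripper_width: 1.0
t 13.3667 mill xyz [-115.7 -315.7   84. ] yaw tool y - mill -0.43 tilt [-0.001 -0.001 -1.   ] F [-0.6 -0.8  0.3] w 1.0001340238614729
```

View pics/d5.png

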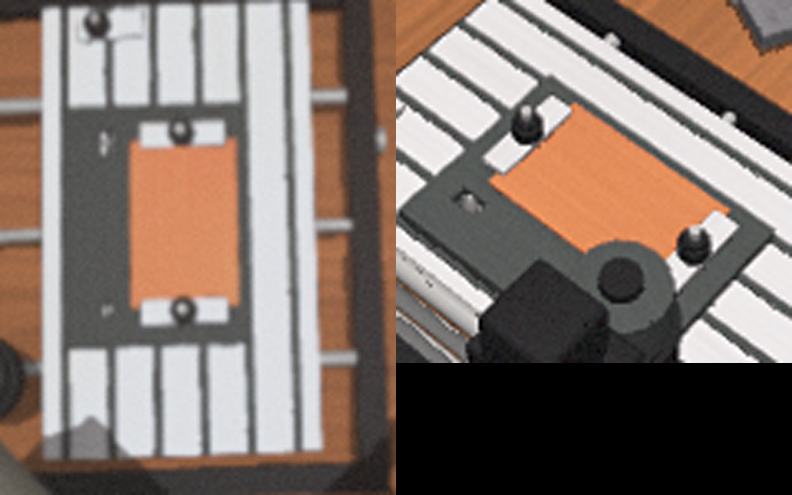

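The pins show inside both holes, at (105,142) and (108,310). I'll confirm it lies flat with two-view heights and the positions expected at home.

```bash
python3 - <<'E'
from h import *
from ho import T
c=robot.capture('top');d=robot.capture('side')
A=lambda a:np.array(a,float)/3.3+[210-.36,165-.36]; B=lambda b:(np.array(b,float)-[396,0])/3.3+[250-.36,200-.36]
# front-right, front-left, rear-right top corners; screw tops R,L
a=A([(245,102),(250,343),(62,107),(180,126),(182,304)]);b=B([(549,78),(776,231),(400,205),(527,104),(693,229)])
P=two(c,a,d,b)*1000
print('two-view mill xy,z above bed,gap\n',np.c_[T(P[:,:2]),P[:,2]-75,P[:,3]].round(1))
r=np.radians(2.91);R=np.array([[np.cos(r),-np.sin(r)],[np.sin(r),np.cos(r)]])
H=np.array([[80,-47,8],[-80,-47,8],[80,73,8],[58,-5,35],[-58,-5,35]],float)
W=np.c_[H[:,:2]@R.T+[535.1,-20.9],H[:,2]+75]/1000
print('px seen-home top\n',(a-proj(c,W)).round(1).tolist(),'\nside\n',(b-proj(d,W)).round(1).tolist())
W2=W.copy();W2[2,2]+=.012;print('tilted rear corner would differ by',(proj(d,W2)-proj(d,W))[2].round(1))
im=c['img'].astype(int);m=((im[...,2]-im[...,0]>60)).astype(np.uint8);m[:,:235]=0;m[:,295:]=0;m[:195]=0;m[270:]=0
n,l,s,q=cv2.connectedComponentsWithStats(m);i=1+np.argmax(s[1:,4])
h=cv2.convexHull(np.argwhere(l==i)[:,::-1].astype(np.int32)).reshape(-1,2).astype(float)
print('blank (home 0,-5)',cv2.minAreaRect(T(plane(c,h,.0846)*1000).astype(np.float32)))
for nm,x,y in(('spare',222,158),):
    e=cv2.imread('pics/top0.png')[y:y+30,x:x+45].astype(int);f=c['img'][y:y+30,x:x+45].astype(int);print('spare shift',cv2.phaseCorrelate(e.mean(2),f.mean(2)))
E
```

```text
two-view mill xy,z above bed,gap
 [[ 80.5 -45.4   1.8   0. ]
 [-80.2 -45.3   4.9   1.1]
 [ 78.2  75.   12.3   1.3]
 [ 58.7  -4.7  37.    0.4]
 [-55.6  -3.9  31.    1.5]]
px seen-home top
 [[-0.6, 0.3], [-0.9, -0.0], [-1.4, 0.2], [-0.3, -0.6], [-0.5, -1.3]] 
side
 [[-0.7, 2.4], [-0.3, 1.8], [0.0, 0.0], [-0.3, -0.8], [-1.2, 1.0]]
tilted rear corner would differ by [-0.7 -3.9]
blank (home 0,-5) ((-0.6934356689453125, -3.5683937072753906), (108.82410430908203, 70.78538513183594), 0.10563982278108597)
spare shift ((0.5076092956779767, -0.08718703812279927), 1.0034488078678563)
```

Most values fit home, but my hand-picked corner heights scatter by several mm. I'll look closely at the rear edge and the slot, before against after.

```bash
python3 - <<'E'
from h import *
d=robot.capture('side');cv2.imwrite('pics/side_end.png',d['img'])
f=lambda i,x:cv2.resize(i[210:300,x:x+75],None,fx=5.2,fy=5.2,interpolation=2)
cv2.imwrite('pics/d6.png',np.hstack([f(cv2.imread('pics/side0.png'),255),f(d['img'],245)]))
E
```

```text
(no output)
```

View pics/d6.png

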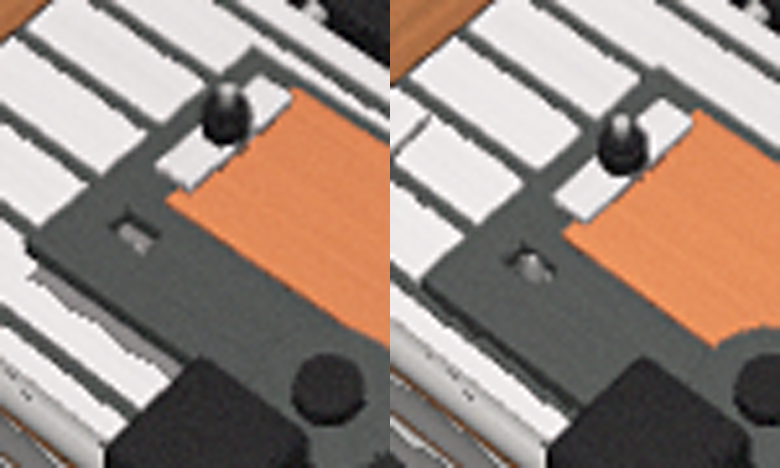

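At the start the rear edge had a gap and shadow beneath it, at (100,310). Now there is none, and the edge meets the bed with the right pin standing in the slot. The left end shows no sign of being raised, since its screw top appears no higher than predicted. Handing in.

```bash
python3 -c "
from plant import robot
print(robot.finish_job())"
```

```text
the job is handed in; nothing more can be done
None
```

The pallet is home: both holes have dropped over the pins and it appears to lie flat on the bed. I pushed it about 7 mm sideways from its left end with the fingers shut. Then I pushed it back from the front edge with both open fingers until it dropped. I handed it in at about 13.5 s, with the gripper well clear; the force readings I took stayed within a few newtons.

**Position checks:**
- Both pins show inside their holes.
- The blank's centre measures (-0.7, -3.6) mm in the mill's axes, against (0, -5) at home. That is within the 2 mm calibration.
- The blank is turned only 0.1° from the bed.

**Flatness:** The gap and shadow under the rear edge at the start are gone. The pallet also stopped following the fingers once it dropped.

**Bystanders:** The spare clamp's image shifted 0.5 px (about 1 mm), which I took to be measurement noise. I did not measure the tools on the bench again at the end, but the arm did not go down near them.

**What disagreed:** Heights from hand-picked corner pixels scattered too much to prove it is flat: 2 to 12 mm, where 8 mm was expected. I relied on the close-up instead. The spindle hides the left rear corner in the side view, so I judged that corner only from the left screw and front corner, which showed no sign of being raised.

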